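Put the dried serving things away in the utensil block

TASK

Put the dried serving things from the sloped stand away in the red utensil block: stand each of the two aluminium chopstick cases end-down in a square well of its own, as they are now with the green band at the top, and slide the flat rice paddle blade-down and edgewise into the long slot. All three should go right down to the bottom and stay there, let go of and at rest. Do not push the dishes, the jar or the lacquered box out of place.

Things in the scene. Friction and masses are not known exactly. Their poses are not given: they have to be found in the camera images.
- stand: Fixed cherry wood drying stand, 130 x 226 mm (x, y), origin under its centre. Three lanes, centres y = -73.5, 0, 73.5 mm, one utensil in each, any order. The board rises at 60 degrees from level towards -x (face to +x and up), 95 mm long, from a 24 mm deep ledge at x = 45, z = 22 mm; 8 mm ribs part the lanes. Utensils project 85 mm past the board's upper edge.
- block: Fixed red lacquered block, 144 x 84 x 95 mm (x, y, z), origin under its centre. Three openings in its level top, in a row along its x: a square well, the slot, a square well, all 75 mm deep (floor 20 mm above the worktop), mouths chamfered 3 mm.
- well_near (a point): Centre of the mouth of one square well, 28 x 28 mm, 75 mm deep, at the block's x = -50 mm, z = 95 mm.
- well_far (a point): The same for the other square well, at the block's x = +50 mm.
- slot (a point): Centre of the mouth of the slot, 13 mm wide along the block's x and 68 mm long along the block's y, 75 mm deep, at the block's x = 0, z = 95 mm.
- case_a: Closed aluminium chopstick case, bar 16 x 20 x 180 mm (its x, y, z), 70 g, grey sliding cover on the +x side, green band near the top (+z) end. Origin at the centre of its bottom end, z along the bar to the top. At the start it leans in the stand, z along the slope, -x side on the board, bottom end on the ledge.
- case_b: A second case, the same in every way; either case may go in either well.
- paddle: Flat-backed bamboo rice paddle, 180 mm, 60 g: blade 60 wide (y), 80 long, 6 mm thick (x = -8 to -2 mm), below a straight handle 20 wide (y), 16 thick (x = -8 to 8), 100 mm long, red top end. Origin on the handle's middle line, level with the blade's lower edge; z up to the handle's top. Leans like the cases, back (-x) on the board.
- blade_foot (a point): Centre of the paddle blade's lower edge (paddle x = -5, y = 0, z = 0 mm).
- dish_a: Bystander: round celadon dish, 104 mm across, 32 mm high, origin under its centre.
- dish_b: Bystander: a second such dish.
- jar: Bystander: round glass jar with a screw lid, 72 mm across, 95 mm high, origin under its centre.
- box: Bystander: lacquered box with black lid, 104 x 154 x 74 mm, origin under its centre.
Things that resemble listed ones, but are neither listed nor needed, are in the scene too. What is shaped like the case_b but blue or yellow is not meant.

How it is judged:
By the outcome, as a careful person would: the job done as asked, in the order asked, and still so for the second after the job is handed in, with the robot touching nothing.
It also fails if it takes over 72 s, if anything falls off the work surface, if the arm or the gripper's body presses on something with over 40 N, if the wrist force passes 120 N, or if a joint passes its speed limit or range.

ROBOT

A 7-joint arm with a two-finger parallel gripper is mounted at the origin on the work surface. World frame = base frame: x ahead of the robot, y to its left, z up, the work surface at z = 0. Lengths are in mm, angles in rad, forces in N, time in s.
With the tool pointing down it reaches from about 400 to 875 mm from the base axis. Payload 4.4 kg.
Tool frame: the origin (TCP) lies at the very end of the fingers, on their centre line; the grasp point (between the pads) lies 19 mm behind it; z points along the fingers, y is the line along which they close (so a half turn about z gives the same grasp; the last joint's range is limited). The gripper opens to 85 mm and grips with 20 to 120 N. Pads are 22 mm wide; open, the fingers measure 114 mm over their backs; the gripper's body (76 mm by 85 mm) begins 54 mm behind the grasp point. The pads swing forward as they close: fully open they stand 13 mm farther back than shut.
Start: joints at [-1.395, 0.628, 0.038, 1.517, -0.027, 0.996, -0.02], TCP at [155.618, 631.111, 231.313] pointing down, gripper open.
Joint ranges: [-3.06, 3.06], [-0.37, 2.12], [-1.25, 1.32], [0.18, 2.47], [-1.1, 4.24], [0.23, 1.98], [-2.94, 2.94]. Speed limits (rad/s): [2.57, 2.57, 3.14, 3.14, 3.14, 3.14, 3.14].

INTERFACE

Orientations are given as [roll, pitch, yaw] about the fixed x, y, z axes, in that order (R = Rz(yaw) Ry(pitch) Rx(roll)).
In Python, from cell import status, get_image, ctrl, models gives the robot as it stands.
- The arm moves only by the shell command python3 -m handwheel 'ROWS' [OPENING]. ROWS is JSON, a list of rows, each an object with "delta_pos": the shift along the world's x, y, z in cm, a list of three; "yaw": the turn about the world's z in rad. A call has 1 to 10 rows; each row shifts and turns the commanded pose from where the row before left it; what a row does not reach is not made up. A row lasts 1/12 s, in which the tool goes at most 41.7 mm and 7.16 degrees, less where a joint would pass 70% of its speed; a pose out of reach is approached as far as the arm can. A call is refused whole if a number of a shift passes 4.17 or a number of a turn 0.125, either way. A call with a gripper value outside its range is refused whole. OPENING is the opening, from -1 (shut) to 1 (fully open), set as the call begins (- or left out, the last holds). The fingers move at their own pace and stop on an object; the grip force is fixed at half the most. Time passes only in rows, so rows that do not move let the fingers close. It gives the time, the measured TCP pose, the force, the opening and the grip force at its end, in the units of the state.
- status.read_state(): the state, without advancing time (a new reading comes with each control period).
- get_image(name): name is "scene" or "top" or "wrist"; returns a dict with "color" (400x640x3 uint8, red, green, blue), "z_map" (400x640 float32, mm along the optical axis (not along the pixel's ray), 0 where there is no reading), "fx", "fy", "cx", "cy" (pixels), "k1" (the pictures are not rectified: a ray, as slopes to the right and down, at radius r is drawn at 1 + k1 r^2 times it, then the intrinsics apply), "position" and "rotation" of the camera in the world; the wrist camera has in their place "hand_eye" (4x4, takes a point from camera to tool coordinates, whose origin is the TCP and whose axes are the flange's). Camera axes: x right, y up, looking along -z (the intrinsics and any distortion apply to the point x, -y, -z); pixel columns grow to the right and rows downward; lengths in mm; the calibration is good to about 2 mm. A picture is of the moment at which its call begins: read the wrist's pose just before it.
- ctrl.finish_job(): hands the job in; it is judged then, once.
Trained networks look in a picture, given as the dict that the camera call returned (one of the last four; its "shot" number tells which), for a name from the list of things; names that differ only in an ending like _2 or _b are one class to them, and where a whole thing is asked for, a point or a joint stands for the part that bears it (a point fixed in the world has none). Each returns a list of dicts, best first, with "score" (0 to 1); they miss things now and then, are a little off and sometimes report something else, mostly with a low value. They report only what shows in the picture. A call takes as long as a camera call. They do not tell look-alikes from the thing itself.
- models.boxes_of(picture, name): "rect" ([left, top, right, bottom] in pixels, round what is visible of it).
The state is a dict: "clock": time; "qpos": joint angles; "qd": joint speeds; "tau": joint torques, N m; "eef_pos": TCP position; "tool_rot": TCP orientation; "force": force on the tool from outside, world axes, zero at the start; "torque": the same for the moment, N m; "width": finger opening in mm; "gripper_force": force on a finger pad.
Only numpy, scipy, OpenCV 4.12 (cv2) and the standard library are available. Lean on these libraries where they do the work, as an engineer would, in place of code of your own. Each camera call takes 0.05 s, during which the arm holds its last target. There are 200 camera calls.

## Working session

There is one attempt and no reset: what is moved stays moved. The work goes in short steps, Python scripts to look and compute and a shell command to move; the robot and the scene stay as the last step left them, time stands still between calls to the robot, and variables do not carry over. Pictures are saved under pics/ and viewed, at most 10 in all, crops included, and the job is handed in when it is done.

```bash
ls; mkdir -p pics; cat > h.py <<'E'
import numpy as np, cv2
from cell import status, get_image, ctrl, models
def pts(p, T=None):
    """world points (h,w,3) from picture"""
    h,w=p["z_map"].shape
    u,v=np.meshgrid(np.arange(w),np.arange(h))
    xd=(u-p["cx"])/p["fx"]; yd=(v-p["cy"])/p["fy"]
    x,y=xd.copy(),yd.copy()
    for _ in range(10):
        s=1+p["k1"]*(x*x+y*y); x,y=xd/s,yd/s
    z=p["z_map"]
    c=np.stack([x*z,-y*z,-z],-1)
    if T is None:
        R=np.array(p["rotation"]); t=np.array(p["position"])
    else: R,t=T[:3,:3],T[:3,3]
    return c@R.T+t
E
python3 - <<'E'
from h import *
print(status.read_state())
for n in("scene","top"):
    p=get_image(n); cv2.imwrite(f"pics/{n}0.png",p["color"][...,::-1])
    np.save(f"{n}0.npy",np.concatenate([pts(p),p["z_map"][...,None],p["color"]],-1))
    print(n,p["position"],p["rotation"],p["fx"],p["k1"])
    for k in("case_a","paddle","block","stand","jar","box","dish_a"):
        print(k,[(np.round(b["rect"]).tolist(),round(b["score"],2)) for b in models.boxes_of(p,k)])
E
```

```text
pics
{'clock': 0.0, 'qpos': array([-1.39479456,  0.62931557,  0.03845277,  1.51838462, -0.02699156,
        0.9962744 , -0.02001272]), 'qd': array([ 0.00103823, -0.00189752, -0.00214034,  0.00125257,  0.00025731,
        0.00254727, -0.00011765]), 'tau': array([-4.27034720e-04, -5.63409162e+01,  1.22598846e+00, -1.93446028e+01,
        1.08736003e-02,  1.04648952e-02, -4.71054715e-07]), 'eef_pos': array([155.47544772, 630.49033751, 230.40376351]), 'tool_rot': array([-3.13972938e+00,  3.66944290e-05,  2.89977367e+00]), 'force': array([-0.26440983,  0.74649664,  0.64542886]), 'torque': array([-0.00929767,  0.02632988,  0.00345828]), 'gripper_force': 0.0, 'width': 85.25596931317733}Traceback (most recent call last):
  File "<stdin>", line 5, in <module>
  File "h.py", line 16, in pts
    return c@R.T+t
           ~~~~~^~
ValueError: operands could not be broadcast together with shapes (400,640) (3,)
```

```bash
sed -i 's/R=np.array(p\["rotation"\]);/R=Rot.from_euler("xyz",p["rotation"]).as_matrix();/; 1a from scipy.spatial.transform import Rotation as Rot' h.py
python3 - <<'E'
from h import *
for n in("scene","top"):
    p=get_image(n); cv2.imwrite(f"pics/{n}0.png",p["color"][...,::-1])
    np.save(f"{n}0.npy",np.concatenate([pts(p),p["z_map"][...,None],p["color"]],-1))
    print(n,p["position"],p["rotation"],p["fx"],p["k1"])
    for k in("case_a","paddle","block","stand","jar","box","dish_a"):
        print(k,[(np.round(b["rect"]).tolist(),round(b["score"],2)) for b in models.boxes_of(p,k)])
E
```

```text
scene [1284.16103407 -620.24277053  888.3707522 ] [ 0.86146861 -0.00205648  0.89452034] 515.1197839710148 -0.04288986374092622
case_a [([264.0, 188.0, 321.0, 217.0], 0.8), ([193.0, 236.0, 238.0, 315.0], 0.74), ([176.0, 210.0, 222.0, 253.0], 0.73), ([227.0, 219.0, 267.0, 297.0], 0.61)]
paddle [([259.0, 205.0, 298.0, 284.0], 0.82), ([332.0, 199.0, 363.0, 246.0], 0.23)]
block [([368.0, 147.0, 429.0, 214.0], 0.64)]
stand [([196.0, 235.0, 306.0, 332.0], 0.82), ([369.0, 238.0, 450.0, 312.0], 0.35)]
jar [([334.0, 201.0, 363.0, 244.0], 0.75), ([258.0, 204.0, 299.0, 285.0], 0.55)]
box [([367.0, 234.0, 453.0, 316.0], 0.94)]
dish_a [([298.0, 300.0, 345.0, 340.0], 0.88), ([434.0, 218.0, 476.0, 247.0], 0.87), ([367.0, 144.0, 434.0, 217.0], 0.18)]
top [ 281.74688701    5.22210431 1184.46082579] [ 0.2353612  -0.00411767 -1.57220989] 414.3608999164118 -0.07616146202204732
case_a [([313.0, 233.0, 342.0, 288.0], 0.97), ([404.0, 245.0, 427.0, 311.0], 0.74), ([433.0, 175.0, 460.0, 195.0], 0.69), ([408.0, 174.0, 433.0, 194.0], 0.52)]
paddle [([379.0, 180.0, 398.0, 199.0], 0.55)]
block [([219.0, 175.0, 257.0, 235.0], 0.65)]
stand [([372.0, 173.0, 457.0, 219.0], 0.94)]
jar [([301.0, 178.0, 327.0, 208.0], 0.75)]
box [([288.0, 105.0, 339.0, 146.0], 0.62)]
dish_a [([374.0, 118.0, 410.0, 152.0], 0.97), ([234.0, 118.0, 270.0, 150.0], 0.85)]
```

View pics/scene0.png

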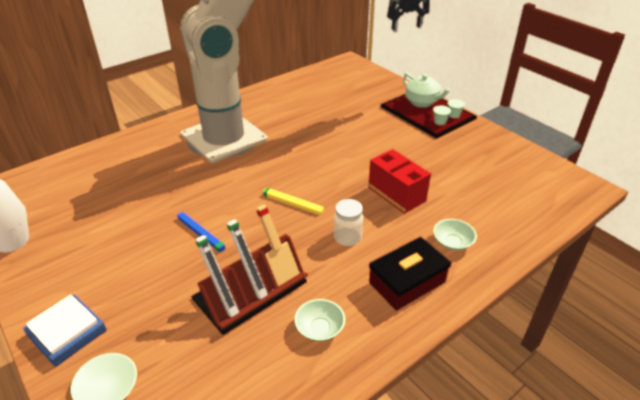

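View pics/top0.png

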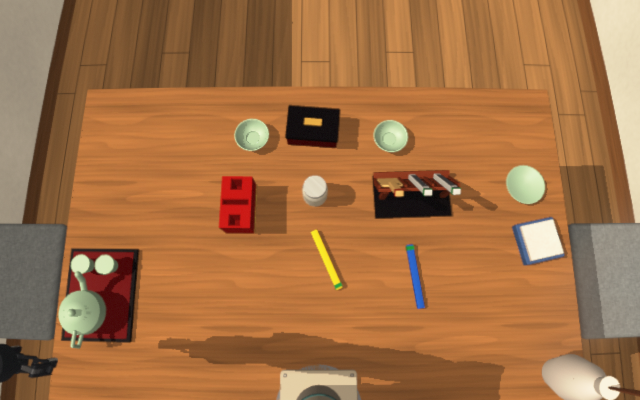

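The scene view shows the cases in the left and middle lanes, around (215,275) and (247,258), and the paddle on the right at (275,245). The block is at (400,180). The blue and yellow bars lying on the table are decoys. In the top view the block is at (238,205), the stand at (412,195) and the jar at (315,190).

```bash
python3 - <<'E'
from h import *
for n,rb,rs in(("top",(215,170,262,240),(365,165,465,222)),("scene",(362,142,435,220),(185,200,310,335))):
    A=np.load(n+"0.npy"); P,C=A[...,:3],A[...,4:]
    def sub(r): return P[r[1]:r[3],r[0]:r[2]].reshape(-1,3),C[r[1]:r[3],r[0]:r[2]].reshape(-1,3)
    p,c=sub(rb); m=(c[:,0]>120)&(c[:,1]<70)&(abs(p[:,2]-95)<6); q=p[m]
    r=cv2.minAreaRect(q[:,:2].astype(np.float32)); print(n,"block",m.sum(),r,np.median(q[:,2]))
    for nm in("dish",): pass
    p,c=sub(rs); m=(p[:,2]>15)&(p[:,2]<215); q=p[m]; print("stand",q.min(0),q.max(0))
    # upper parts of utensils: above board's upper edge
    m=(p[:,2]>125)&(p[:,2]<205); q=p[m]; 
    o=np.argsort(q[:,1]); q=q[o]; g=np.split(q,np.where(np.diff(q[:,1])>12)[0]+1)
    for s in g:
        if len(s)>8: 
            k=np.polyfit(s[:,2],s[:,0],1); ky=np.polyfit(s[:,2],s[:,1],1)
            print(len(s),s.mean(0).round(1),s.min(0).round(1),s.max(0).round(1),"dx/dz",k[0].round(2),"dy/dz",ky[0].round(2))
    for nm,r in(("jar",(300,176,328,210)),("box",(286,103,342,148)),("dish",(372,116,412,154)),("dish2",(232,116,272,152))):
        if n=="top":
            p,c=sub(r); q=p[p[:,2]>12]; print(nm,q.min(0).round(),q.max(0).round())
E
```

```text
top block 1290 ((548.6381225585938, 224.63467407226562), (85.52735900878906, 144.73741149902344), 88.41230010986328) 94.87031444763306
stand [ 524.41111962 -387.32918676   15.0439493 ] [ 660.39396205 -161.43115022  186.78748615]
134 [ 567.1 -345.4  163.3] [ 546.2 -357.3  125.5] [ 594.2 -338.   186. ] dx/dz -0.63 dy/dz -0.1
134 [ 563.9 -272.1  164.8] [ 544.1 -285.5  125.7] [ 594.1 -264.5  186.5] dx/dz -0.66 dy/dz -0.12
113 [ 560.8 -199.9  166.3] [ 541.6 -211.5  126.5] [ 588.4 -191.3  186.8] dx/dz -0.66 dy/dz -0.07
jar [282. -26.  12.] [ 621.   44. 1184.]
box [282. -65.  12.] [ 849.   94. 1184.]
dish [ 282. -266.   12.] [ 819.    5. 1184.]
dish2 [282.   5.  12.] [ 822.  252. 1184.]
scene block 822 ((552.2411499023438, 221.64614868164062), (85.18763732910156, 144.716796875), 88.69501495361328) 93.00887166339214
stand [ 289.57613027 -388.41016921   15.0011599 ] [779.20903031   0.94930897 185.8832077 ]
394 [ 574.9 -352.1  155.7] [ 546.4 -362.6  125. ] [ 597.3 -340.1  183.8] dx/dz -0.6 dy/dz -0.01
365 [ 572.8 -278.7  155.4] [ 547.1 -287.9  125.1] [ 595.6 -266.4  185.9] dx/dz -0.59 dy/dz 0.0
339 [ 569.4 -205.4  155.9] [ 543.2 -214.7  125. ] [ 590.7 -192.5  184.7] dx/dz -0.59 dy/dz -0.0
```

```bash
R='x'; python3 -m handwheel '[{"delta_pos":[0,0,3],"yaw":0},{"delta_pos":[2.3,-2.9,1],"yaw":0.02},{"delta_pos":[2.3,-2.9,1],"yaw":0.02},{"delta_pos":[2.3,-2.9,1],"yaw":0.02},{"delta_pos":[2.3,-2.9,1],"yaw":0.02},{"delta_pos":[2.3,-2.9,1],"yaw":0.02},{"delta_pos":[2.3,-2.9,1],"yaw":0.02},{"delta_pos":[2.3,-2.9,1],"yaw":0.02},{"delta_pos":[2.3,-2.9,1],"yaw":0.02},{"delta_pos":[2.3,-2.9,1],"yaw":0.02}]' 0.2
python3 -m handwheel '[{"delta_pos":[2.3,-2.9,1],"yaw":0.02},{"delta_pos":[2.3,-2.9,1],"yaw":0.014},{"delta_pos":[2.3,-2.9,1],"yaw":0},{"delta_pos":[2.3,-2.9,1],"yaw":0},{"delta_pos":[2.3,-2.9,0],"yaw":0},{"delta_pos":[0,0,0],"yaw":0},{"delta_pos":[0,0,0],"yaw":0},{"delta_pos":[0,0,0],"yaw":0}]'
cat >> h.py <<'E'
def wrist():
    s=status.read_state(); p=get_image("wrist")
    T=np.eye(4); T[:3,:3]=Rot.from_euler("xyz",s["tool_rot"]).as_matrix(); T[:3,3]=s["eef_pos"]
    T=T@np.array(p["hand_eye"])
    return s,p,pts(p,T)
E
python3 - <<'E'
from h import *
s,p,P=wrist(); C=p["color"].astype(int); cv2.imwrite("pics/w1.png",p["color"][...,::-1])
print(s["eef_pos"],s["tool_rot"],s["qpos"],s["width"]); print(np.array(p["hand_eye"]).round(2))
m=(C[...,0]>110)&(C[...,1]<70)&(abs(P[...,2]-95)<6)
q=P[m]; print(m.sum(),np.median(q[:,2]),cv2.minAreaRect(q[:,:2].astype(np.float32)))
E
```

```text
clock: 1.68
eef_pos: [363.5, 368.5, 352.1]
tool_rot: [3.141, 0.0, 3.081]
force: [0.3, 0.6, -0.7]
width: 51.4
gripper_force: 0.0
clock: 2.35
eef_pos: [477.2, 225.6, 391.2]
tool_rot: [3.141, -0.001, 3.114]
force: [0.1, 0.5, 0.1]
width: 51.1
gripper_force: 0.0
[477.15847736 225.5798025  391.1651843 ] [ 3.14097652e+00 -8.29313139e-04  3.11384377e+00] [-0.58582873  0.30517244  0.12678427  1.61259052 -0.04135927  1.22684288
  1.09217383] 51.0609170490234
[[   0.      0.95    0.3    77.96]
 [   1.     -0.      0.     -0.89]
 [   0.      0.3    -0.95 -141.93]
 [   0.      0.      0.      1.  ]]
5080 94.1063471508647 ((545.814453125, 32.52589416503906), (465.81048583984375, 143.62391662597656), 89.3905029296875)
```

View pics/w1.png

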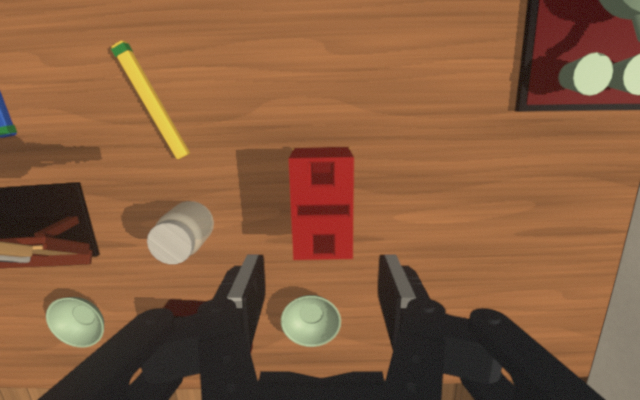

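```bash
python3 - <<'E'
from h import *
s,p,P=wrist(); C=p["color"].astype(int)
v,u=np.mgrid[:400,:640]
roi=(u>280)&(u<365)&(v>140)&(v<265)
m=roi&(C[...,0]>110)&(C[...,1]<70)&(abs(P[...,2]-95)<6)
q=P[m]; r=cv2.minAreaRect(q[:,:2].astype(np.float32)); print(m.sum(),np.median(q[:,2]),r)
# holes: inside hull but deep or dark
h=roi&(P[...,2]<85)
# fit edges: use top mask bounding via percentiles along block axes
a=np.deg2rad(r[2]-90); e=np.array([np.cos(a),np.sin(a)]); n=np.array([-e[1],e[0]])
X=q[:,:2]@e;Y=q[:,:2]@n
xl=np.percentile(X,[.5,99.5]);yl=np.percentile(Y,[.5,99.5]);print(a,np.diff(xl),np.diff(yl),e*xl.mean()+n*yl.mean())
E
python3 -m handwheel '[{"delta_pos":[0.7,-3.85,-0.8],"yaw":0.005},{"delta_pos":[0.7,-3.85,-0.8],"yaw":0.005},{"delta_pos":[0.7,-3.85,-0.8],"yaw":0.005},{"delta_pos":[0.7,-3.85,-0.8],"yaw":0.005},{"delta_pos":[0.7,-3.85,-0.8],"yaw":0.005},{"delta_pos":[0.7,-3.85,-0.8],"yaw":0.005},{"delta_pos":[0.7,-3.85,-0.8],"yaw":0.005},{"delta_pos":[0.7,-3.85,-0.8],"yaw":0.005},{"delta_pos":[0.7,-3.85,-0.8],"yaw":0.005},{"delta_pos":[0.7,-3.85,-0.8],"yaw":0.005}]'
python3 -m handwheel '[{"delta_pos":[0.7,-3.85,-0.8],"yaw":0.005},{"delta_pos":[0.7,-3.85,-0.8],"yaw":0.005},{"delta_pos":[0.7,-3.85,-0.8],"yaw":0.005},{"delta_pos":[0,0,0],"yaw":0},{"delta_pos":[0,0,0],"yaw":0},{"delta_pos":[0,0,0],"yaw":0}]'
python3 - <<'E'
from h import *
s,p,P=wrist(); cv2.imwrite("pics/w2.png",p["color"][...,::-1])
print(s["eef_pos"],s["tool_rot"][2],s["qpos"].round(2))
m=(P[...,2]>120)&(P[...,2]<200)&(P[...,0]>500)&(P[...,0]<620)&(abs(P[...,1]+275)<110)&(p["z_map"]>120)
for lo,hi in((-235,-170),(-310,-240),(-385,-315)):
    q=P[m&(P[...,1]>lo)&(P[...,1]<hi)]; print(len(q), [(z,q[abs(q[:,2]-z)<6].mean(0).round(1).tolist() if (abs(q[:,2]-z)<6).any() else None) for z in(135,150,165,180)], q[:,1].min() if len(q) else 0,q[:,1].max() if len(q) else 0)
E
```

```text
5042 94.10505851886134 ((548.0062866210938, 223.64669799804688), (83.1369400024414, 144.0060577392578), 89.39794921875)
-0.010507768397016642 [142.20587993] [82.23667106] [547.38789211 223.62354628]
clock: 3.28
eef_pos: [548.1, -159.8, 310.9]
tool_rot: [3.141, 0.0, -3.116]
force: [1.2, 1.8, 0.2]
width: 51.5
gripper_force: 0.0
clock: 3.78
eef_pos: [569.1, -273.3, 286.8]
tool_rot: [3.14, -0.0, -3.102]
force: [-0.3, -0.5, 0.5]
width: 51.3
gripper_force: 0.0
[ 569.13918468 -273.3244277   286.83505878] -3.102420985166731 [ 0.26  0.56  0.24  1.5  -0.14  1.1   2.14]
1285 [(135, [579.1, -208.4, 135.0]), (150, [569.6, -209.9, 150.7]), (165, [561.5, -209.2, 164.8]), (180, [549.5, -206.0, 180.4])] -215.62245968780084 -193.99512679903748
1015 [(135, [584.8, -276.6, 135.3]), (150, [576.0, -276.7, 150.2]), (165, [567.7, -277.2, 165.9]), (180, [551.8, -277.8, 180.5])] -288.15682066504735 -266.67749977325946
1330 [(135, [583.8, -345.5, 135.0]), (150, [574.8, -344.6, 150.0]), (165, [566.8, -346.1, 165.6]), (180, [554.5, -350.3, 180.3])] -361.9100695605247 -339.8833115679734
```

View pics/w2.png

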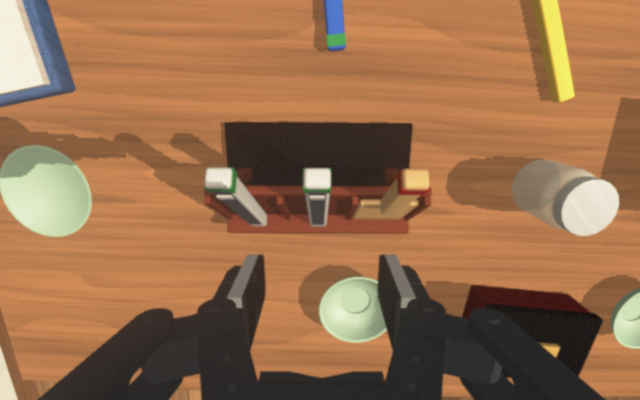

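```bash
python3 -m handwheel '[{"delta_pos":[-0.5,-0.4,-2],"yaw":0},{"delta_pos":[0,0,-3],"yaw":0},{"delta_pos":[0,0,-3],"yaw":0},{"delta_pos":[0,0,-3],"yaw":0},{"delta_pos":[0,0,-3],"yaw":0},{"delta_pos":[0,0,-1],"yaw":0},{"delta_pos":[0,0,0],"yaw":0},{"delta_pos":[0,0,0],"yaw":0}]'
python3 -m handwheel '[{"delta_pos":[0,0,0],"yaw":0},{"delta_pos":[0,0,0],"yaw":0},{"delta_pos":[0,0,0],"yaw":0},{"delta_pos":[0,0,0],"yaw":0},{"delta_pos":[0,0,0],"yaw":0},{"delta_pos":[0,0,0],"yaw":0}]' -1
```

```text
clock: 4.5
eef_pos: [564.6, -278.4, 138.3]
tool_rot: [-3.142, 0.001, -3.103]
force: [-0.3, 0.2, 0.5]
width: 51.2
gripper_force: 0.0
clock: 5.0
eef_pos: [564.7, -279.4, 139.3]
tool_rot: [-3.141, 0.003, -3.104]
force: [-1.6, 1.6, 7.3]
width: 19.2
gripper_force: 58.5
```

```bash
python3 -m handwheel '[{"delta_pos":[0,0,1],"yaw":0},{"delta_pos":[0,0,2],"yaw":0},{"delta_pos":[0,0,3],"yaw":0},{"delta_pos":[0,0,3],"yaw":0},{"delta_pos":[0,0,3],"yaw":0},{"delta_pos":[0,0,3],"yaw":0},{"delta_pos":[0,0,0],"yaw":0}]'
python3 -m handwheel '[{"delta_pos":[-1.45,3.86,0],"yaw":-0.004},{"delta_pos":[-1.45,3.86,0],"yaw":-0.004},{"delta_pos":[-1.45,3.86,0],"yaw":-0.004},{"delta_pos":[-1.45,3.86,0],"yaw":-0.004},{"delta_pos":[-1.45,3.86,0],"yaw":-0.004},{"delta_pos":[-1.45,3.86,0],"yaw":-0.004},{"delta_pos":[-1.45,3.86,0],"yaw":-0.004},{"delta_pos":[-1.45,3.86,0],"yaw":-0.004},{"delta_pos":[-1.45,3.86,0],"yaw":-0.004},{"delta_pos":[-1.45,3.86,0],"yaw":-0.004}]'
python3 -m handwheel '[{"delta_pos":[-1.45,3.86,0],"yaw":-0.004},{"delta_pos":[-1.45,3.86,0],"yaw":-0.004},{"delta_pos":[-1.45,3.86,0],"yaw":-0.004},{"delta_pos":[0,0,0],"yaw":0},{"delta_pos":[0,0,0],"yaw":0}]'
python3 - <<'E'
from h import *
s=status.read_state(); p=get_image("scene"); cv2.imwrite("pics/s2.png",cv2.resize(p["color"][60:300,180:480,::-1],None,fx=2,fy=2))
P=pts(p); print(s["eef_pos"],s["tool_rot"],s["width"])
m=(P[...,2]>110)&(abs(P[...,1]-s["eef_pos"][1])<35)&(P[...,0]>s["eef_pos"][0]-100)&(P[...,0]<s["eef_pos"][0]+130)&(P[...,2]<s["eef_pos"][2])
q=P[m]; 
for z in range(110,300,20):
    k=abs(q[:,2]-z)<10
    if k.any(): print(z,k.sum(),q[k].mean(0).round(1))
E
```

```text
clock: 5.58
eef_pos: [566.4, -281.7, 294.9]
tool_rot: [-3.136, 0.011, -3.105]
force: [0.9, -0.5, 0.3]
width: 19.3
gripper_force: 58.7
clock: 6.42
eef_pos: [417.5, 107.9, 287.9]
tool_rot: [3.141, 0.001, 3.138]
force: [0.3, 0.6, -1.7]
width: 19.4
gripper_force: 58.9
clock: 6.83
eef_pos: [374.0, 224.5, 287.6]
tool_rot: [3.141, 0.0, 3.133]
force: [0.4, -0.3, -1.8]
width: 19.5
gripper_force: 59.1
[374.00883015 224.4860435  287.62969865] [3.14102393e+00 1.95561629e-04 3.13269302e+00] 19.461435085079163
170 23 [451.3 219.7 176.2]
190 78 [446.1 220.8 190.4]
210 76 [435.2 220.4 210.3]
230 80 [423.8 220.4 230. ]
250 82 [412.3 219.8 250. ]
270 81 [400.7 220.4 270.2]
290 35 [390.1 218.4 284.1]
```

View pics/s2.png

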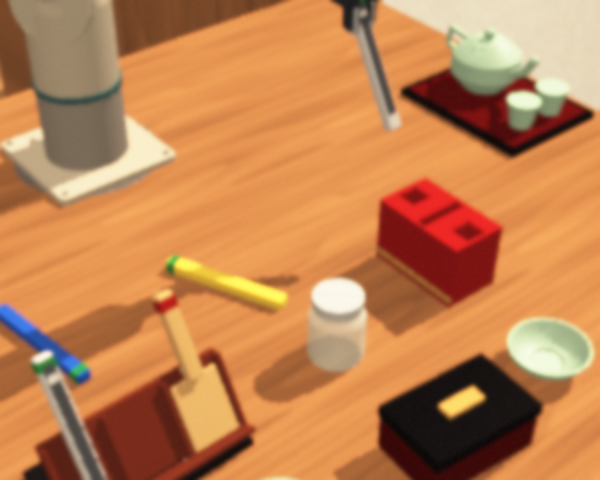

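The case hangs from the gripper at 30° (crop, foot at (392,125)), clear of the block. Next I lower it and push its foot against the block's near face to bring it upright.

```bash
python3 -m handwheel '[{"delta_pos":[0,0,-3],"yaw":0},{"delta_pos":[0,0,-3],"yaw":0},{"delta_pos":[0,0,-3],"yaw":0},{"delta_pos":[0,0,-3],"yaw":0},{"delta_pos":[0,0,-0.2],"yaw":0},{"delta_pos":[1,0,0],"yaw":0},{"delta_pos":[1,0,0],"yaw":0},{"delta_pos":[1,0,0],"yaw":0},{"delta_pos":[1,0,0],"yaw":0}]'
python3 -m handwheel '[{"delta_pos":[1,0,0],"yaw":0},{"delta_pos":[1,0,0],"yaw":0},{"delta_pos":[1,0,0],"yaw":0},{"delta_pos":[0.6,0,0],"yaw":0},{"delta_pos":[0.6,0,0],"yaw":0},{"delta_pos":[0.5,0,0],"yaw":0}]'
python3 -m handwheel '[{"delta_pos":[0.4,0,0],"yaw":0},{"delta_pos":[0.3,0,0],"yaw":0},{"delta_pos":[0.3,0,0],"yaw":0},{"delta_pos":[0,0,0],"yaw":0},{"delta_pos":[0,0,0],"yaw":0}]'
```

```text
clock: 7.63
eef_pos: [414.7, 222.0, 166.9]
tool_rot: [-3.141, -0.003, 3.126]
force: [-6.4, 0.4, 2.8]
width: 19.1
gripper_force: 60.0
clock: 8.13
eef_pos: [462.7, 222.3, 165.9]
tool_rot: [3.141, 0.0, 3.126]
force: [-3.9, -1.0, 1.7]
width: 19.2
gripper_force: 61.2
clock: 8.55
eef_pos: [472.5, 222.4, 165.3]
tool_rot: [3.142, 0.001, 3.127]
force: [-2.5, -0.6, -0.8]
width: 19.4
gripper_force: 61.4
```

```bash
cat >> h.py <<'E'
def tilt(lo=100,hi=None):
    s=status.read_state(); e=s["eef_pos"]; p=get_image("scene"); P=pts(p); hi=hi or e[2]-8
    m=(P[...,2]>lo)&(P[...,2]<hi)&(abs(P[...,1]-e[1])<25)&(abs(P[...,0]-e[0])<60)
    q=P[m]; 
    k=np.polyfit(q[:,2],q[:,0],1,w=None); ky=np.polyfit(q[:,2],q[:,1],1)
    print("tcp",e.round(1),s["tool_rot"][2].round(3),len(q),"mean",q.mean(0).round(1),"dx/dz",k[0].round(3),"dy/dz",ky[0].round(3), "front x", np.percentile(q[:,0],90).round(1),"y",np.percentile(q[:,1],[10,90]).round(1))
    return p,P
E
python3 - <<'E'
from h import *
p,P=tilt(); cv2.imwrite("pics/s3.png",cv2.resize(p["color"][60:240,300:480,::-1],None,fx=3,fy=3))
E
```

```text
tcp [472.5 222.4 165.3] 3.127 152 mean [473.8 218.  129.2] dx/dz -0.003 dy/dz 0.006 front x 478.4 y [211.7 227.1]
```

View pics/s3.png

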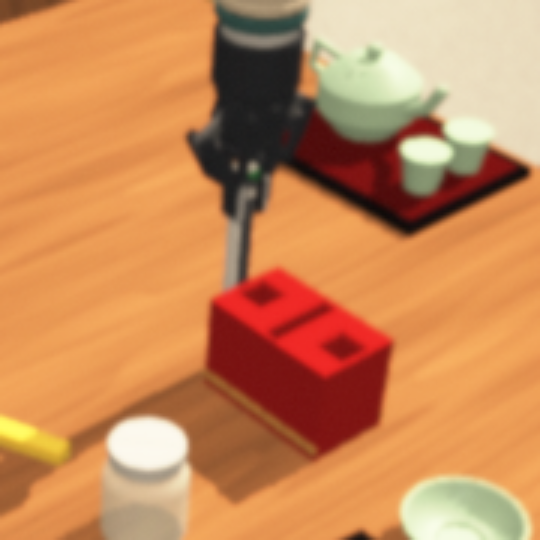

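The case is upright against the near face (dx/dz ≈ 0). The far well is exactly 130 mm further along +x.

```bash
python3 -m handwheel '[{"delta_pos":[-0.5,0,0],"yaw":0},{"delta_pos":[-0.5,0,2],"yaw":0},{"delta_pos":[0,0,3],"yaw":0},{"delta_pos":[0,0,3],"yaw":0},{"delta_pos":[0,0,1.5],"yaw":0},{"delta_pos":[2,0,0],"yaw":0},{"delta_pos":[3,0,0],"yaw":0},{"delta_pos":[3,0,0],"yaw":0},{"delta_pos":[3,0,0],"yaw":0},{"delta_pos":[2,0,0],"yaw":0}]'
python3 -m handwheel '[{"delta_pos":[1,0,0],"yaw":0},{"delta_pos":[0,0,0],"yaw":0},{"delta_pos":[0,0,0],"yaw":0},{"delta_pos":[0,0,0],"yaw":0}]'
python3 - <<'E'
from h import *
p,P=tilt(130)
s=status.read_state()
# block edges from scene camera top plane
C=p["color"].astype(int); v,u=np.mgrid[:400,:640]
m=(C[...,0]>120)&(C[...,1]<70)&(abs(P[...,2]-94)<5)&(u>360)&(u<435)&(v>140)&(v<220)
print(cv2.minAreaRect(P[m][:,:2].astype(np.float32)),np.median(P[m][:,2]))
E
```

```text
clock: 9.43
eef_pos: [596.3, 222.1, 260.9]
tool_rot: [3.141, 0.006, 3.126]
force: [0.0, 0.2, -0.9]
width: 19.2
gripper_force: 61.1
clock: 9.77
eef_pos: [601.4, 222.8, 260.3]
tool_rot: [3.141, 0.0, 3.127]
force: [0.0, -0.5, -0.9]
width: 19.0
gripper_force: 61.1
tcp [601.4 222.8 260.3] 3.127 392 mean [603.7 217.7 193.6] dx/dz 0.003 dy/dz -0.008 front x 608.7 y [212.3 227. ]
((552.212890625, 220.82545471191406), (83.85914611816406, 144.01675415039062), 89.68936920166016) 93.03789559893755
```

```bash
python3 -m handwheel '[{"delta_pos":[0.1,0.05,-1.0],"yaw":0},{"delta_pos":[0,0,-1.2],"yaw":0},{"delta_pos":[0,0,-1.2],"yaw":0},{"delta_pos":[0,0,-1.2],"yaw":0},{"delta_pos":[0,0,0],"yaw":0}]'
python3 -m handwheel '[{"delta_pos":[0,0,-1.4],"yaw":0},{"delta_pos":[0,0,-1.4],"yaw":0},{"delta_pos":[0,0,-1.4],"yaw":0},{"delta_pos":[0,0,-1],"yaw":0},{"delta_pos":[0,0,-0.5],"yaw":0},{"delta_pos":[0,0,0],"yaw":0},{"delta_pos":[0,0,0],"yaw":0}]'
```

```text
clock: 10.23
eef_pos: [600.8, 222.6, 211.4]
tool_rot: [-3.14, -0.005, 3.127]
force: [-1.1, 0.6, -0.6]
width: 19.1
gripper_force: 61.0
clock: 10.82
eef_pos: [603.3, 223.1, 157.7]
tool_rot: [3.141, 0.0, 3.127]
force: [0.5, -0.0, -0.8]
width: 19.5
gripper_force: 61.0
```

```bash
python3 -m handwheel '[{"delta_pos":[0,0,0],"yaw":0},{"delta_pos":[0,0,0],"yaw":0},{"delta_pos":[0,0,0],"yaw":0},{"delta_pos":[0,0,0],"yaw":0},{"delta_pos":[0,0,2],"yaw":0},{"delta_pos":[0,0,3],"yaw":0},{"delta_pos":[0,0,3],"yaw":0},{"delta_pos":[0,0,3],"yaw":0},{"delta_pos":[0,0,2.3],"yaw":0}]' 0.2
python3 - <<'E'
from h import *
p=get_image("scene"); P=pts(p)
m=(abs(P[...,0]-602)<30)&(abs(P[...,1]-222)<30)&(P[...,2]>100)&(P[...,2]<240); q=P[m]; print("case in far well: top z",np.percentile(q[:,2],[95,99]),q.mean(0), np.polyfit(q[:,2],q[:,0],1)[0])
E
python3 -m handwheel '[{"delta_pos":[-0.26,-4.1,0],"yaw":0.004},{"delta_pos":[-0.26,-4.1,0],"yaw":0.004},{"delta_pos":[-0.26,-4.1,0],"yaw":0.004},{"delta_pos":[-0.26,-4.1,0],"yaw":0.004},{"delta_pos":[-0.26,-4.1,0],"yaw":0.004},{"delta_pos":[-0.26,-4.1,0],"yaw":0.004},{"delta_pos":[-0.26,-4.1,0],"yaw":0.004},{"delta_pos":[-0.26,-4.1,0],"yaw":0.004},{"delta_pos":[-0.26,-4.1,0],"yaw":0.004},{"delta_pos":[-0.26,-4.1,0],"yaw":0.004}]'
python3 -m handwheel '[{"delta_pos":[-0.26,-4.1,0],"yaw":0.004},{"delta_pos":[-0.26,-4.1,0],"yaw":0.004},{"delta_pos":[-0.26,-4.1,0],"yaw":0.004},{"delta_pos":[-0.26,-4.1,0],"yaw":0},{"delta_pos":[0,0,0],"yaw":0},{"delta_pos":[0,0,0],"yaw":0},{"delta_pos":[0,0,0],"yaw":0}]'
```

```text
clock: 11.57
eef_pos: [603.8, 223.1, 293.4]
tool_rot: [3.14, 0.003, 3.127]
force: [1.0, 1.1, 0.4]
width: 51.2
gripper_force: 0.0
case in far well: top z [195.60995173 198.57850336] [607.87045999 218.74536677 153.9279093 ] 0.008962849620999908
clock: 12.45
eef_pos: [576.7, -189.0, 290.6]
tool_rot: [-3.142, 0.001, -3.116]
force: [0.9, 0.5, -0.4]
width: 51.1
gripper_force: 0.0
clock: 13.03
eef_pos: [566.7, -350.6, 290.0]
tool_rot: [3.14, 0.0, -3.105]
force: [-0.7, 0.2, 0.7]
width: 51.1
gripper_force: 0.0
```

Case 1 is seated with its top at z ≈ 199. On to the second case.

```bash
python3 -m handwheel '[{"delta_pos":[0,-0.1,-2.2],"yaw":0},{"delta_pos":[0,0,-3],"yaw":0},{"delta_pos":[0,0,-3],"yaw":0},{"delta_pos":[0,0,-3],"yaw":0},{"delta_pos":[0,0,-3],"yaw":0},{"delta_pos":[0,0,-1],"yaw":0},{"delta_pos":[0,0,0],"yaw":0},{"delta_pos":[0,0,0],"yaw":0}]'
python3 -m handwheel '[{"delta_pos":[0,0,0],"yaw":0},{"delta_pos":[0,0,0],"yaw":0},{"delta_pos":[0,0,0],"yaw":0},{"delta_pos":[0,0,0],"yaw":0},{"delta_pos":[0,0,0],"yaw":0},{"delta_pos":[0,0,0],"yaw":0}]' -1
```

```text
clock: 13.7
eef_pos: [567.7, -351.1, 139.1]
tool_rot: [3.141, 0.001, -3.103]
force: [-0.4, 0.0, 0.4]
width: 51.4
gripper_force: 0.0
clock: 14.2
eef_pos: [567.8, -352.3, 140.5]
tool_rot: [-3.141, 0.003, -3.104]
force: [-2.0, 1.1, 7.5]
width: 19.5
gripper_force: 58.5
```

```bash
python3 -m handwheel '[{"delta_pos":[0,0,1],"yaw":0},{"delta_pos":[0,0,2],"yaw":0},{"delta_pos":[0,0,3],"yaw":0},{"delta_pos":[0,0,3],"yaw":0},{"delta_pos":[0,0,3],"yaw":0},{"delta_pos":[0,0,3],"yaw":0},{"delta_pos":[0,0,0],"yaw":0}]'
python3 -m handwheel '[{"delta_pos":[-1.29,3.83,0],"yaw":-0.0035},{"delta_pos":[-1.29,3.83,0],"yaw":-0.0035},{"delta_pos":[-1.29,3.83,0],"yaw":-0.0035},{"delta_pos":[-1.29,3.83,0],"yaw":-0.0035},{"delta_pos":[-1.29,3.83,0],"yaw":-0.0035},{"delta_pos":[-1.29,3.83,0],"yaw":-0.0035},{"delta_pos":[-1.29,3.83,0],"yaw":-0.0035},{"delta_pos":[-1.29,3.83,0],"yaw":-0.0035},{"delta_pos":[-1.29,3.83,0],"yaw":-0.0035},{"delta_pos":[-1.29,3.83,0],"yaw":-0.0035}]'
python3 -m handwheel '[{"delta_pos":[-1.29,3.83,0],"yaw":-0.0035},{"delta_pos":[-1.29,3.83,0],"yaw":-0.0035},{"delta_pos":[-1.29,3.83,0],"yaw":-0.0035},{"delta_pos":[-1.29,3.83,0],"yaw":-0.0035},{"delta_pos":[-1.29,3.83,0],"yaw":-0.0035},{"delta_pos":[0,0,0],"yaw":0},{"delta_pos":[0,0,0],"yaw":0}]'
```

```text
clock: 14.78
eef_pos: [569.4, -354.4, 296.3]
tool_rot: [-3.134, 0.01, -3.105]
force: [1.0, -0.4, 0.2]
width: 19.1
gripper_force: 58.7
clock: 15.62
eef_pos: [436.6, 32.3, 288.8]
tool_rot: [-3.142, 0.001, -3.14]
force: [0.9, -0.2, -1.5]
width: 19.4
gripper_force: 59.0
clock: 16.2
eef_pos: [372.2, 224.5, 288.6]
tool_rot: [3.141, 0.0, 3.132]
force: [0.1, -0.4, -0.9]
width: 19.2
gripper_force: 59.2
```

```bash
python3 -m handwheel '[{"delta_pos":[0,0,-3],"yaw":0},{"delta_pos":[0,0,-3],"yaw":0},{"delta_pos":[0,0,-3],"yaw":0},{"delta_pos":[0,0,-3],"yaw":0},{"delta_pos":[0,0,-0.3],"yaw":0},{"delta_pos":[1,-0.1,0],"yaw":0},{"delta_pos":[1,0,0],"yaw":0},{"delta_pos":[1,0,0],"yaw":0},{"delta_pos":[1,0,0],"yaw":0}]'
python3 -m handwheel '[{"delta_pos":[1,0,0],"yaw":0},{"delta_pos":[1,0,0],"yaw":0},{"delta_pos":[1,0,0],"yaw":0},{"delta_pos":[0.8,0,0],"yaw":0},{"delta_pos":[0.7,0,0],"yaw":0},{"delta_pos":[0.5,0,0],"yaw":0}]'
python3 -m handwheel '[{"delta_pos":[0.4,0,0],"yaw":0},{"delta_pos":[0.3,0,0],"yaw":0},{"delta_pos":[0.3,0,0],"yaw":0},{"delta_pos":[0,0,0],"yaw":0},{"delta_pos":[0,0,0],"yaw":0}]'
python3 -c "
from h import *
tilt()"
```

```text
clock: 16.95
eef_pos: [412.9, 221.0, 166.8]
tool_rot: [-3.141, -0.003, 3.126]
force: [-6.6, -0.8, 3.1]
width: 19.0
gripper_force: 60.1
clock: 17.45
eef_pos: [464.3, 221.2, 166.1]
tool_rot: [3.141, 0.001, 3.125]
force: [-3.3, -1.1, 2.0]
width: 19.0
gripper_force: 61.3
clock: 17.87
eef_pos: [473.5, 221.3, 165.3]
tool_rot: [-3.142, 0.0, 3.126]
force: [-2.3, 0.1, 0.5]
width: 19.2
gripper_force: 61.5
tcp [473.5 221.3 165.3] 3.126 158 mean [473.5 217.1 128.7] dx/dz -0.017 dy/dz 0.018 front x 478.6 y [211.2 226.2]
```

```bash
python3 -m handwheel '[{"delta_pos":[-0.4,0,0],"yaw":0},{"delta_pos":[-0.4,0.1,2],"yaw":0},{"delta_pos":[0,0.1,3],"yaw":0},{"delta_pos":[0,0,3],"yaw":0},{"delta_pos":[0,0,1.5],"yaw":0},{"delta_pos":[2,0,0],"yaw":0},{"delta_pos":[1.8,0,0],"yaw":0},{"delta_pos":[0,0,0],"yaw":0},{"delta_pos":[0,0,0],"yaw":0},{"delta_pos":[0,0,0],"yaw":0}]'
python3 -c "
from h import *
tilt(130)"
```

```text
clock: 18.75
eef_pos: [503.1, 223.5, 260.2]
tool_rot: [3.141, 0.001, 3.126]
force: [-0.4, 0.5, -0.8]
width: 19.3
gripper_force: 61.2
tcp [503.1 223.5 260.2] 3.126 367 mean [504.7 218.7 193.1] dx/dz 0.003 dy/dz -0.01 front x 509.8 y [212.7 227.9]
```

```bash
python3 -m handwheel '[{"delta_pos":[0,0,-1.0],"yaw":0},{"delta_pos":[0,0,-1.2],"yaw":0},{"delta_pos":[0,0,-1.2],"yaw":0},{"delta_pos":[0,0,-1.2],"yaw":0},{"delta_pos":[0,0,0],"yaw":0}]'
python3 -m handwheel '[{"delta_pos":[0,0,-1.4],"yaw":0},{"delta_pos":[0,0,-1.4],"yaw":0},{"delta_pos":[0,0,-1.4],"yaw":0},{"delta_pos":[0,0,-1],"yaw":0},{"delta_pos":[0,0,-0.4],"yaw":0},{"delta_pos":[0,0,0],"yaw":0},{"delta_pos":[0,0,0],"yaw":0}]'
```

```text
clock: 19.22
eef_pos: [501.0, 222.8, 211.6]
tool_rot: [-3.139, -0.005, 3.127]
force: [-0.8, -0.7, -1.4]
width: 19.2
gripper_force: 61.1
clock: 19.8
eef_pos: [503.4, 223.6, 158.6]
tool_rot: [3.141, 0.0, 3.126]
force: [-0.8, 0.2, -0.7]
width: 19.6
gripper_force: 61.1
```

```bash
python3 -m handwheel '[{"delta_pos":[0,0,0],"yaw":0},{"delta_pos":[0,0,0],"yaw":0},{"delta_pos":[0,0,0],"yaw":0},{"delta_pos":[0,0,0],"yaw":0},{"delta_pos":[0,0,2],"yaw":0},{"delta_pos":[0,0,3],"yaw":0},{"delta_pos":[0,0,3],"yaw":0},{"delta_pos":[0,0,3],"yaw":0},{"delta_pos":[0,0,2.2],"yaw":0}]' 0.2
python3 -m handwheel '[{"delta_pos":[0.53,-3.9,0],"yaw":0.005},{"delta_pos":[0.53,-3.9,0],"yaw":0.005},{"delta_pos":[0.53,-3.9,0],"yaw":0.005},{"delta_pos":[0.53,-3.9,0],"yaw":0.005},{"delta_pos":[0.53,-3.9,0],"yaw":0.005},{"delta_pos":[0.53,-3.9,0],"yaw":0.005},{"delta_pos":[0.53,-3.9,0],"yaw":0.005},{"delta_pos":[0.53,-3.9,0],"yaw":0.005},{"delta_pos":[0.53,-3.9,0],"yaw":0.005},{"delta_pos":[0.53,-3.9,0],"yaw":0.005}]'
python3 -m handwheel '[{"delta_pos":[0.53,-3.9,0],"yaw":0},{"delta_pos":[0,0,0],"yaw":0},{"delta_pos":[0,0,0],"yaw":0},{"delta_pos":[0,0,0],"yaw":0}]'
python3 - <<'E'
from h import *
p=get_image("scene"); P=pts(p)
for x in(503,603):
    m=(abs(P[...,0]-x)<30)&(abs(P[...,1]-222)<30)&(P[...,2]>100)&(P[...,2]<240); q=P[m]; print("case: top z",np.percentile(q[:,2],[95,99]),q.mean(0), np.polyfit(q[:,2],q[:,0],1)[0])
s,p,P=wrist(); m=(P[...,2]>120)&(P[...,2]<200)&(P[...,0]>500)&(P[...,0]<620)&(abs(P[...,1]+205)<30)&(p["z_map"]>120); q=P[m]
for z in(150,160): k=q[abs(q[:,2]-z)<5]; print(z,k.mean(0),k.min(0),k.max(0))
print(s["eef_pos"])
E
```

```text
clock: 20.55
eef_pos: [503.9, 223.7, 293.3]
tool_rot: [3.14, 0.003, 3.126]
force: [0.4, 0.2, 0.0]
width: 51.6
gripper_force: 0.0
clock: 21.38
eef_pos: [556.1, -168.5, 290.7]
tool_rot: [-3.142, 0.001, -3.107]
force: [0.6, 0.0, -0.6]
width: 51.3
gripper_force: 0.0
clock: 21.72
eef_pos: [561.5, -204.9, 290.2]
tool_rot: [3.14, -0.0, -3.107]
force: [-0.1, 0.9, -0.4]
width: 51.4
gripper_force: 0.0
case: top z [195.97190835 197.65812356] [504.24290329 219.5230457  152.60709815] -0.008546631575440227
case: top z [196.14531042 197.80817015] [606.03428736 218.64589966 153.21178785] -9.755352812114406e-05
150 [ 572.79562392 -203.46380232  150.64112064] [ 569.59961305 -213.63344146  145.42530091] [ 575.63547723 -193.7815325   154.94723976]
160 [ 567.21358799 -204.02810457  160.32195757] [ 564.1058196  -213.55966347  155.92038293] [ 569.41275023 -194.31277582  164.8467492 ]
[ 561.62867472 -203.87768752  290.30478284]
```

Both cases are seated with their tops level at about z = 198. Now the paddle.

```bash
python3 -m handwheel '[{"delta_pos":[0,-0.1,-2.2],"yaw":0},{"delta_pos":[0,0,-3],"yaw":0},{"delta_pos":[0,0,-3],"yaw":0},{"delta_pos":[0,0,-3],"yaw":0},{"delta_pos":[0,0,-3],"yaw":0},{"delta_pos":[0,0,-1],"yaw":0},{"delta_pos":[0,0,0],"yaw":0},{"delta_pos":[0,0,0],"yaw":0}]'
python3 -m handwheel '[{"delta_pos":[0,0,0],"yaw":0},{"delta_pos":[0,0,0],"yaw":0},{"delta_pos":[0,0,0],"yaw":0},{"delta_pos":[0,0,0],"yaw":0},{"delta_pos":[0,0,0],"yaw":0},{"delta_pos":[0,0,0],"yaw":0}]' -1
python3 -m handwheel '[{"delta_pos":[0,0,1],"yaw":0},{"delta_pos":[0,0,2],"yaw":0},{"delta_pos":[0,0,3],"yaw":0},{"delta_pos":[0,0,3],"yaw":0},{"delta_pos":[0,0,3],"yaw":0},{"delta_pos":[0,0,3],"yaw":0},{"delta_pos":[0,0,0],"yaw":0}]'
```

```text
clock: 22.48
eef_pos: [562.2, -205.8, 139.0]
tool_rot: [3.141, 0.0, -3.105]
force: [1.5, 0.3, 0.1]
width: 51.4
gripper_force: 0.0
clock: 22.98
eef_pos: [562.8, -206.8, 140.0]
tool_rot: [-3.141, 0.003, -3.107]
force: [-0.3, 1.0, 5.9]
width: 18.9
gripper_force: 61.6
clock: 23.57
eef_pos: [564.4, -208.0, 295.3]
tool_rot: [-3.138, 0.011, -3.107]
force: [1.0, -0.8, -0.2]
width: 19.1
gripper_force: 61.0
```

```bash
python3 -m handwheel '[{"delta_pos":[-1.73,3.53,0],"yaw":-0.005},{"delta_pos":[-1.73,3.53,0],"yaw":-0.005},{"delta_pos":[-1.73,3.53,0],"yaw":-0.005},{"delta_pos":[-1.73,3.53,0],"yaw":-0.005},{"delta_pos":[-1.73,3.53,0],"yaw":-0.005},{"delta_pos":[-1.73,3.53,0],"yaw":-0.005},{"delta_pos":[-1.73,3.53,0],"yaw":-0.005},{"delta_pos":[-1.73,3.53,0],"yaw":-0.005},{"delta_pos":[-1.73,3.53,0],"yaw":-0.005},{"delta_pos":[-1.73,3.53,0],"yaw":0}]'
python3 -m handwheel '[{"delta_pos":[-1.73,3.53,0],"yaw":0},{"delta_pos":[0,0,0],"yaw":0},{"delta_pos":[0,0,0],"yaw":0}]'
python3 - <<'E'
from h import *
s=status.read_state(); p=get_image("scene"); P=pts(p); e=s["eef_pos"]
cv2.imwrite("pics/s4.png",cv2.resize(p["color"][40:240,280:480,::-1],None,fx=2.5,fy=2.5))
m=(P[...,2]>110)&(abs(P[...,1]-e[1])<45)&(P[...,0]>e[0]-20)&(P[...,0]<e[0]+100)&(P[...,2]<e[2]-5); q=P[m]
for z in range(170,290,15):
    k=q[abs(q[:,2]-z)<6]
    if len(k): print(z,len(k),k.mean(0).round(1),k.min(0).round(),k.max(0).round())
E
```

```text
clock: 24.4
eef_pos: [387.0, 147.5, 288.6]
tool_rot: [-3.141, 0.0, 3.131]
force: [1.3, -0.1, -0.4]
width: 18.9
gripper_force: 60.9
clock: 24.65
eef_pos: [369.9, 183.4, 288.6]
tool_rot: [3.141, -0.0, 3.137]
force: [-0.0, -0.9, 0.1]
width: 19.4
gripper_force: 60.8
170 31 [441.7 180.6 173.9] [438. 154. 172.] [445. 209. 176.]
185 98 [436.2 182.  185.2] [428. 154. 179.] [445. 212. 191.]
200 103 [427.7 182.  199.8] [420. 151. 194.] [435. 215. 206.]
215 104 [419.  179.9 214.8] [410. 152. 209.] [426. 214. 221.]
230 109 [410.3 181.6 229.8] [402. 151. 224.] [418. 215. 236.]
245 41 [408.2 178.5 245.7] [395. 160. 239.] [416. 206. 251.]
260 52 [401.1 179.3 260. ] [385. 171. 254.] [411. 193. 266.]
275 49 [392.4 179.3 275.6] [379. 171. 270.] [403. 193. 281.]
```

View pics/s4.png

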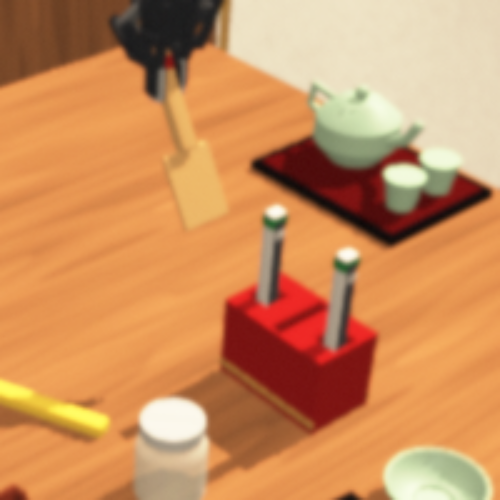

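Both cases stand in the wells at (270,255) and (343,300) in the crop, and the paddle hangs at (195,190). I'll bring the paddle upright on the same face, shifted in −y so the gripper clears the near case.

```bash
python3 -m handwheel '[{"delta_pos":[0,-0.2,-3],"yaw":0},{"delta_pos":[0,-0.1,-3],"yaw":0},{"delta_pos":[0,0,-3],"yaw":0},{"delta_pos":[0,0,-3],"yaw":0},{"delta_pos":[0,0,-0.3],"yaw":0},{"delta_pos":[1.5,0,0],"yaw":0},{"delta_pos":[1,0,0],"yaw":0},{"delta_pos":[1,0,0],"yaw":0},{"delta_pos":[1,0,0],"yaw":0}]'
python3 -m handwheel '[{"delta_pos":[1,0,0],"yaw":0},{"delta_pos":[1,0,0],"yaw":0},{"delta_pos":[1,0,0],"yaw":0},{"delta_pos":[0.8,0,0],"yaw":0},{"delta_pos":[0.6,0,0],"yaw":0},{"delta_pos":[0.5,0,0],"yaw":0},{"delta_pos":[0,0,0],"yaw":0}]'
python3 -m handwheel '[{"delta_pos":[0.4,0,0],"yaw":0},{"delta_pos":[0.4,0,0],"yaw":0},{"delta_pos":[0.3,0,0],"yaw":0},{"delta_pos":[0,0,0],"yaw":0},{"delta_pos":[0,0,0],"yaw":0}]'
python3 -c "
from h import *
tilt(115)"
```

```text
clock: 25.45
eef_pos: [414.7, 177.7, 166.0]
tool_rot: [-3.14, -0.005, 3.13]
force: [-6.6, -0.0, 4.1]
width: 19.1
gripper_force: 61.8
clock: 26.03
eef_pos: [466.2, 178.3, 165.5]
tool_rot: [-3.141, 0.001, 3.13]
force: [-2.2, -0.4, 0.1]
width: 19.0
gripper_force: 62.9
clock: 26.45
eef_pos: [476.3, 178.5, 165.2]
tool_rot: [-3.141, 0.0, 3.131]
force: [-2.9, -1.3, 1.0]
width: 19.1
gripper_force: 63.3
tcp [476.3 178.5 165.2] 3.131 119 mean [478.8 174.1 136.4] dx/dz -0.047 dy/dz 0.075 front x 483.8 y [168.1 183.1]
```

```bash
python3 -m handwheel '[{"delta_pos":[0.3,0,0],"yaw":0},{"delta_pos":[0.3,0,0],"yaw":0},{"delta_pos":[0,0,0],"yaw":0},{"delta_pos":[0,0,0],"yaw":0},{"delta_pos":[0,0,0],"yaw":0}]'
python3 -c "
from h import *
tilt(115)"
```

```text
clock: 26.92
eef_pos: [482.4, 178.6, 165.1]
tool_rot: [-3.141, 0.0, 3.131]
force: [-2.8, -2.0, -1.8]
width: 19.1
gripper_force: 63.1
tcp [482.4 178.6 165.1] 3.131 117 mean [482.8 174.2 136.3] dx/dz 0.018 dy/dz 0.04 front x 487.4 y [167.6 183.7]
```

```bash
python3 -m handwheel '[{"delta_pos":[-1,0,0],"yaw":0},{"delta_pos":[-1,0,1],"yaw":0},{"delta_pos":[0,0,3],"yaw":0},{"delta_pos":[0,0,3],"yaw":0},{"delta_pos":[0,0,3],"yaw":0},{"delta_pos":[0,0,3],"yaw":0},{"delta_pos":[0,0,3],"yaw":0},{"delta_pos":[0,0,2.5],"yaw":0},{"delta_pos":[2,1.5,0],"yaw":0},{"delta_pos":[2.5,1,0],"yaw":0}]'
python3 -m handwheel '[{"delta_pos":[2.5,1,0],"yaw":0},{"delta_pos":[2.2,1,0],"yaw":0},{"delta_pos":[0,0,0],"yaw":0},{"delta_pos":[0,0,0],"yaw":0},{"delta_pos":[0,0,0],"yaw":0}]'
python3 - <<'E'
from h import *
p,P=tilt(210)
e=status.read_state()["eef_pos"]; C=p["color"].astype(int)
m=(P[...,2]>205)&(abs(P[...,1]-e[1])<45)&(abs(P[...,0]-e[0])<40)&(P[...,2]<e[2]-5)&(C[...,0]>C[...,2]+35); q=P[m]
for z in range(210,350,12):
    k=q[abs(q[:,2]-z)<6]
    if len(k): print(z,len(k),np.median(k,0).round(1),k.min(0).round(1),k.max(0).round(1))
b=q[q[:,2]<282]; A=np.c_[b[:,1],b[:,2],np.ones(len(b))]; print("blade x=ay+bz+c",np.linalg.lstsq(A,b[:,0],rcond=None)[0], b[:,1].min(),b[:,1].max(),b[:,2].min())
v,u=np.mgrid[:400,:640]
m=(C[...,0]>120)&(C[...,1]<70)&(abs(P[...,2]-94)<5)&(u>360)&(u<435)&(v>140)&(v<220)
print(cv2.minAreaRect(P[m][:,:2].astype(np.float32)))
cv2.imwrite("pics/s5.png",cv2.resize(p["color"][60:240,300:480,::-1],None,fx=3,fy=3))
s,p,P=wrist(); cv2.imwrite("pics/w5.png",p["color"][...,::-1])
E
```

```text
clock: 27.8
eef_pos: [508.7, 206.1, 354.2]
tool_rot: [3.136, 0.009, 3.132]
force: [-0.2, 1.1, -1.2]
width: 19.2
gripper_force: 63.1
clock: 28.22
eef_pos: [554.2, 224.0, 350.6]
tool_rot: [3.141, 0.001, 3.132]
force: [0.4, -0.4, -0.5]
width: 19.5
gripper_force: 63.1
tcp [554.2 224.  350.6] 3.132 563 mean [552.1 221.8 275.8] dx/dz 0.055 dy/dz -0.045 front x 558.9 y [205.6 241. ]
210 2 [548.8 233.2 214.9] [548.  228.7 214.7] [549.7 237.6 215. ]
222 73 [550.8 219.8 222.2] [546.2 192.6 216.1] [553.9 253.6 227.9]
234 76 [550.7 219.7 233.9] [544.5 191.1 228.1] [554.4 252.  239.9]
246 77 [550.2 221.3 246.1] [545.6 191.8 240.4] [554.9 253.6 251.6]
258 79 [550.6 218.3 258.5] [543.9 192.6 252.3] [554.7 253.8 263.8]
270 85 [549.9 219.7 270.2] [546.1 192.5 264. ] [555.1 255.2 276. ]
282 76 [549.7 218.8 282.2] [541.3 193.5 276.1] [552.6 252.6 287.7]
294 60 [550.2 214.9 294.5] [544.1 190.9 288.1] [561.8 253.2 300. ]
306 44 [557.7 216.3 305.7] [544.  211.9 300.3] [561.  234.3 311.9]
318 47 [557.6 217.5 317.3] [545.2 211.8 312.2] [561.5 233.1 323.5]
330 47 [557.  217.6 330.9] [543.  211.1 324.3] [562.1 231.3 336. ]
342 33 [557.8 218.  340.7] [544.8 211.1 336.2] [561.2 233.9 345. ]
blade x=ay+bz+c [ 1.02996038e-02 -1.41250262e-02  5.51473550e+02] 191.08775240189823 255.22258165551227 214.68170155685345
((551.955078125, 221.86465454101562), (144.03729248046875, 86.62919616699219), 0.878333330154419)
```

View pics/w5.png

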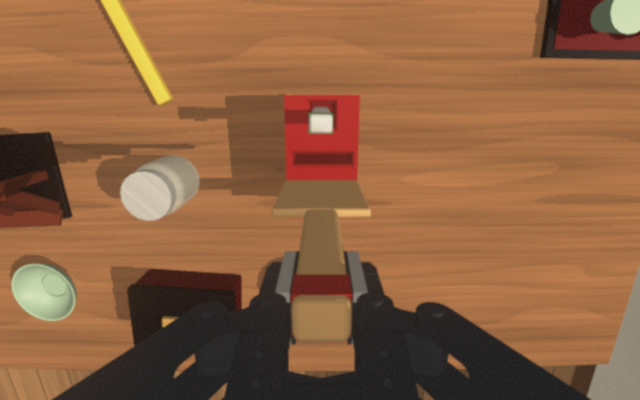

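Wrist view: blade foot centred at column 321 and slot centred at column 323, so they line up laterally. It needs about +3.7 mm in x and −1 mm in y.

```bash
python3 -m handwheel '[{"delta_pos":[0.37,-0.1,-1.5],"yaw":0},{"delta_pos":[0,0,-2.5],"yaw":0},{"delta_pos":[0,0,-2.5],"yaw":0},{"delta_pos":[0,0,-2.5],"yaw":0},{"delta_pos":[0,0,-1.5],"yaw":0},{"delta_pos":[0,0,0],"yaw":0},{"delta_pos":[0,0,0],"yaw":0},{"delta_pos":[0,0,0],"yaw":0}]'
python3 - <<'E'
from h import *
p=get_image("scene"); P=pts(p)
e=status.read_state()["eef_pos"]; C=p["color"].astype(int)
m=(P[...,2]>105)&(abs(P[...,1]-e[1])<45)&(abs(P[...,0]-e[0])<25)&(P[...,2]<175)&(C[...,0]>C[...,2]+35)&(C[...,1]>90); b=P[m]
A=np.c_[b[:,1]-222,b[:,2]-110,np.ones(len(b))]; print(e,len(b),"front x=ay+bz+c",np.linalg.lstsq(A,b[:,0],rcond=None)[0], np.percentile(b[:,1],[1,99]),b[:,2].min())
E
```

```text
clock: 28.98
eef_pos: [558.6, 223.1, 246.9]
tool_rot: [3.14, 0.002, 3.131]
force: [-0.1, -0.1, -0.7]
width: 19.2
gripper_force: 63.1
[558.84512608 223.12859468 247.18181499] 331 front x=ay+bz+c [ 2.66962334e-02 -2.32879807e-03  5.53847339e+02] [192.8492277  252.32858017] 111.635593604772
```

```bash
python3 -m handwheel '[{"delta_pos":[0,-0.05,-0.7],"yaw":0},{"delta_pos":[0,0,-0.7],"yaw":0},{"delta_pos":[0,0,-0.5],"yaw":0},{"delta_pos":[0,0,-0.5],"yaw":0},{"delta_pos":[0,0,-0.5],"yaw":0},{"delta_pos":[0,0,0],"yaw":0}]'
python3 -m handwheel '[{"delta_pos":[0,0,-0.6],"yaw":0},{"delta_pos":[0,0,-0.8],"yaw":0},{"delta_pos":[0,0,-0.8],"yaw":0},{"delta_pos":[0,0,0],"yaw":0}]'
```

```text
clock: 29.53
eef_pos: [557.2, 221.9, 214.9]
tool_rot: [-3.141, -0.002, 3.131]
force: [-0.2, -1.0, -0.5]
width: 19.0
gripper_force: 63.1
clock: 29.87
eef_pos: [556.7, 221.7, 192.2]
tool_rot: [-3.14, -0.003, 3.131]
force: [-0.4, 0.4, -1.3]
width: 19.1
gripper_force: 63.1
```

```bash
python3 -m handwheel '[{"delta_pos":[0,0,-0.8],"yaw":0},{"delta_pos":[0,0,-0.8],"yaw":0},{"delta_pos":[0,0,-0.8],"yaw":0},{"delta_pos":[0,0,-0.6],"yaw":0},{"delta_pos":[0,0,-0.3],"yaw":0},{"delta_pos":[0,0,0],"yaw":0},{"delta_pos":[0,0,0],"yaw":0}]'

```

```text
clock: 30.45
eef_pos: [558.0, 222.2, 161.2]
tool_rot: [-3.142, -0.0, 3.131]
force: [-0.1, -0.9, -0.6]
width: 19.0
gripper_force: 63.1
```

```bash
python3 -m handwheel '[{"delta_pos":[0,0,-0.3],"yaw":0},{"delta_pos":[0,0,0],"yaw":0},{"delta_pos":[0,0,0],"yaw":0}]'
python3 -m handwheel '[{"delta_pos":[0,0,0],"yaw":0},{"delta_pos":[0,0,0],"yaw":0},{"delta_pos":[0,0,0],"yaw":0},{"delta_pos":[0,0,0],"yaw":0},{"delta_pos":[0,0,2],"yaw":0},{"delta_pos":[0,0,3],"yaw":0},{"delta_pos":[0,0,3],"yaw":0},{"delta_pos":[0,0,3],"yaw":0},{"delta_pos":[0,0,3],"yaw":0},{"delta_pos":[0,0,2],"yaw":0}]' 0.2
python3 -m handwheel '[{"delta_pos":[-2,0,0],"yaw":0},{"delta_pos":[-3,0,0],"yaw":0},{"delta_pos":[-3,0,0],"yaw":0},{"delta_pos":[0,0,0],"yaw":0},{"delta_pos":[0,0,0],"yaw":0}]'
python3 - <<'E'
from h import *
p=get_image("scene"); P=pts(p); cv2.imwrite("pics/s6.png",cv2.resize(p["color"][80:320,180:480,::-1],None,fx=2.5,fy=2.5))
for x in(503,553,603):
    m=(abs(P[...,0]-x)<22)&(abs(P[...,1]-222)<30)&(P[...,2]>100)&(P[...,2]<240); q=P[m]; print(x,"top z",np.percentile(q[:,2],[95,99]),q.mean(0).round(1), np.polyfit(q[:,2],q[:,0],1)[0],np.polyfit(q[:,2],q[:,1],1)[0])
E
```

```text
clock: 30.7
eef_pos: [558.0, 222.2, 158.4]
tool_rot: [3.142, 0.0, 3.131]
force: [-0.2, -0.2, -0.2]
width: 19.0
gripper_force: 63.1
clock: 31.53
eef_pos: [558.7, 222.6, 321.7]
tool_rot: [3.14, 0.004, 3.131]
force: [1.0, 0.5, -0.6]
width: 51.4
gripper_force: 0.0
clock: 31.95
eef_pos: [476.8, 222.5, 318.9]
tool_rot: [3.141, 0.0, 3.133]
force: [0.4, 1.0, -0.3]
width: 51.3
gripper_force: 0.0
503 top z [196.34011083 198.05690336] [505.5 219.3 153. ] 0.0017620268185009665 0.003346986561801568
553 top z [196.07424395 197.78931242] [563.9 217.6 152.5] 0.030053122660230365 -0.0036149868212392963
603 top z [195.90581698 198.02056833] [606.2 218.4 153.9] 0.004005869130032246 0.010699447304323527
```

View pics/s6.png

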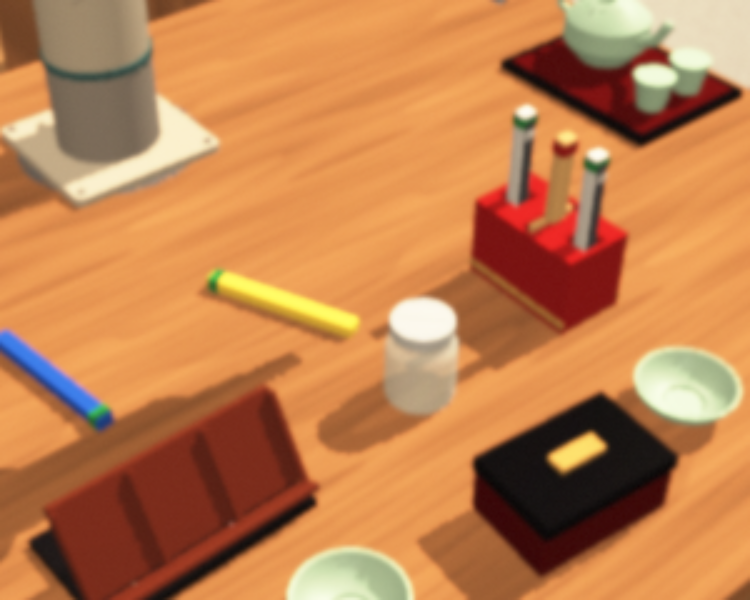

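All three are seated with their tops level at about z = 198, the stand is empty, and the bystanders are where they were. Handing in.

```bash
python3 -c "
from cell import ctrl
print(ctrl.finish_job())"
```

```text
the job is handed in; nothing more can be done
None
```

I stood both cases in the square wells with the green band up and slid the paddle blade-down into the slot. All three are let go and measured level at full depth, no bystander was touched, and I handed the job in after about 32 s of robot time; no verdict came back.

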